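# Open the specimen cabinet past its hidden safety catch

## Task

Open the green door of the white specimen cabinet. Reach down through the slot behind the door's top edge, press the orange safety catch down, and pull the door open while holding the catch down, without forcing it; swing the door to 45 degrees or more, let go so that the catch springs back up, and leave the rose quartz sphere on its ceramic stand undisturbed.

Things in the scene. Friction and masses are not known exactly. Their poses are not given: they have to be found in the camera images.
- cabinet: White cabinet with a green front door, fixed, 180 deep (x), 220 wide (y), 200 mm high. Origin: centre of its underside; x points from front to back, z up. Behind the closed door the roof has an open slot across the whole inside width, from x = -90 (the door's back) to -43 mm (a steel keeper strip; the roof starts at -35). Only the orange catch is in the slot.
- cabinet_door (a joint): Door angle, rad: 0 closed, 1.75 fully open. Panel 12 mm thick, no handle; closed it spans x = -102 to -90, z = 8 to 200 mm in the cabinet's frame, whole width. Vertical hinge at cabinet x = -90, y = +100 mm; the edge at cabinet -y swings out to -x. Light, with slight friction: stays where left. With the catch up it gives only about 0.03 rad.
- safety_catch (a joint): Orange catch, m pressed down: 0 up, 0.016 fully down. Pad on the door's back, moving with the door: closed, its flat top is 185 mm up (15 below the door's top), cabinet x = -87 to -51, y = -43 to -87 mm. Spring 3 N, 8 N fully down; returns when let go. Its hook comes free at 7 mm: hold 9 or more until the door passes 0.15 rad. One finger behind the door can press it while both pinch the panel.
- quartz_center (a point): Centre of a rose quartz sphere, 64 mm in diameter, fixed in a white ceramic stand 72 mm wide; sphere centre 50 mm above the plank, top at 82 mm. A loose bystander to the right of the cabinet, to be left alone.

How it is judged:
By the outcome, as a careful person would: the job done as asked, in the order asked, and still so for the second after the job is handed in, with the robot touching nothing.
It also fails if it takes over 38 s, if anything falls off the work surface, if the arm or the gripper's body presses on something with over 40 N, if the wrist force passes 120 N, or if a joint passes its speed limit or range.

## Robot

A 6-joint arm with a two-finger parallel gripper is mounted at the origin on the work surface. World frame = base frame: x ahead of the robot, y to its left, z up, the work surface at z = 0. Lengths are in m, angles in rad, forces in N, time in s.
With the tool pointing down it reaches from about 0.275 to 0.85 m from the base axis. Payload 5.2 kg.
Tool frame: the origin (TCP) lies midway between the tips of the shut fingers; the grasp point (between the pads) lies 19 mm behind it; z points along the fingers, y is the line along which they close (so a half turn about z gives the same grasp; the last joint's range is limited). The gripper opens to 85 mm and grips with 20 to 120 N. Pads are 22 mm wide; open, the fingers measure 114 mm over their backs; the gripper's body (76 mm by 85 mm) begins 54 mm behind the grasp point. The pads swing forward as they close: fully open they stand 13 mm farther back than shut.
Start: joints at [-1.55, 0.259, 1.535, -0, 1.348, -0.203], TCP at [0.122, -0.536, 0.231] pointing down, gripper open.
Joint ranges: [-3.14, 3.14], [-0.91, 2.08], [0.19, 2.58], [-1.22, 4.36], [0.22, 2.71], [-3.12, 3.12]. Speed limits (rad/s): [2.57, 2.57, 3.14, 3.14, 3.14, 3.14].

## Interface

Orientations are given as a 3x3 rotation matrix whose columns are the frame's x, y, z axes.
In Python, from station import manip gives the robot as it stands.
- The arm moves only by the shell command python3 -m inch 'ROWS' [FORCE]. ROWS is JSON, one flat list of numbers, 7 for each row, row after row: the turn, a rotation vector about the tool's x, y, z in degrees, then the shift along the tool's x, y, z in cm, then the closure, from -1 (fully open) to 1 (shut), so that 0 is half open. A call has 1 to 5 rows; each row is the pose to reach, as a shift and turn from the pose commanded when the call began, along the tool's axes at that moment; what a row does not reach only later rows make up. A row lasts 1/8 s, in which the tool goes at most 62.5 mm and 10.7 degrees, less where a joint would pass 70% of its speed; a pose out of reach is approached as far as the arm can. A call with a gripper value outside its range is refused whole. The fingers move at their own pace and stop on an object; FORCE is the grip in N (left out, the last holds). Time passes only in rows, so rows that repeat a pose let the fingers close. It gives the time, the measured TCP pose, the force, the opening and the grip force at its end, in the units of the state.
- manip.observe(): the state, without advancing time (a new reading comes with each control period).
- manip.capture(name): name is "scene" or "top" or "wrist"; returns a dict with "image" (384x512x3 uint8, red, green, blue), "camera_matrix" (3x3 intrinsics, pixels), "R" (3x3) and "t" (3): a world point X has camera coordinates R X + t. Camera axes: x right, y down, z forward; pixel columns grow to the right and rows downward; lengths in m; the calibration is good to about 2 mm. A picture is of the moment at which its call begins. There is no depth.
- manip.close_job(): hands the job in; it is judged then, once.
The state is a dict: "time_s": time; "joints": joint angles; "dq": joint speeds; "effort": joint torques, N m; "tool_pos": TCP position; "tool_rot": TCP orientation; "ft_force": force on the tool from outside, world axes, zero at the start; "ft_torque": the same for the moment, N m; "gripper_width": finger opening in m; "grasp_force": force on a finger pad.
Only numpy, scipy, OpenCV 4.12 (cv2) and the standard library are available. Lean on these libraries where they do the work, as an engineer would, in place of code of your own. Each camera call takes 0.05 s, during which the arm holds its last target. There are 200 camera calls.

## Working session

There is one attempt and no reset: what is moved stays moved. The work goes in short steps, Python scripts to look and compute and a shell command to move; the robot and the scene stay as the last step left them, time stands still between calls to the robot, and variables do not carry over. Pictures are saved under pics/ and viewed, at most 10 in all, crops included, and the job is handed in when it is done.

```bash
ls; mkdir -p pics
python3 - <<'E'
from station import manip
import cv2,numpy as np
for n in ("scene","top"):
    c=manip.capture(n); cv2.imwrite(f"pics/{n}0.png",cv2.resize(c["image"][:,:,::-1],(800,600),interpolation=cv2.INTER_CUBIC))
    np.savez(f"{n}0.npz",**c)
s=manip.observe();print(s["tool_pos"],np.round(s["tool_rot"],3),s["time_s"])
E
```

```text
pics
[ 0.12209518 -0.53578567  0.23053864] [[ 0.975  0.222 -0.   ]
 [ 0.222 -0.975  0.002]
 [ 0.    -0.002 -1.   ]] 0.1
```

View pics/scene0.png

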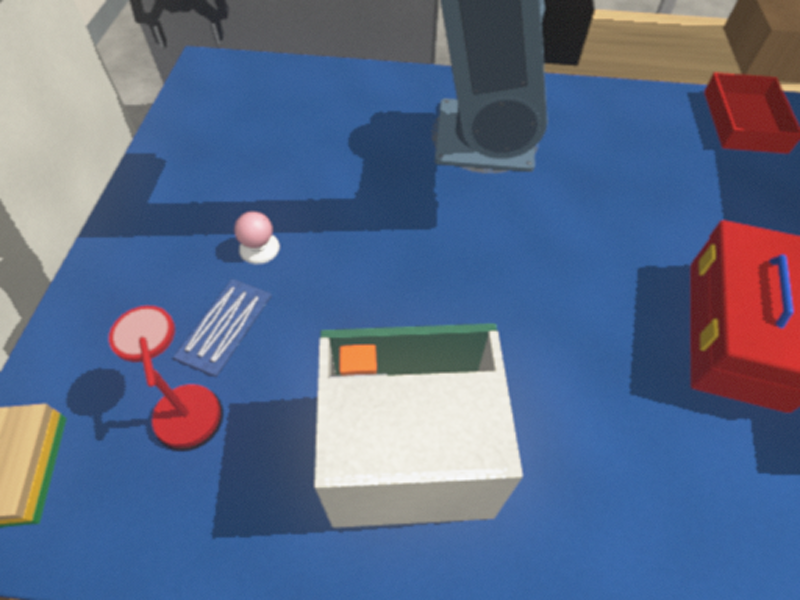

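View pics/top0.png

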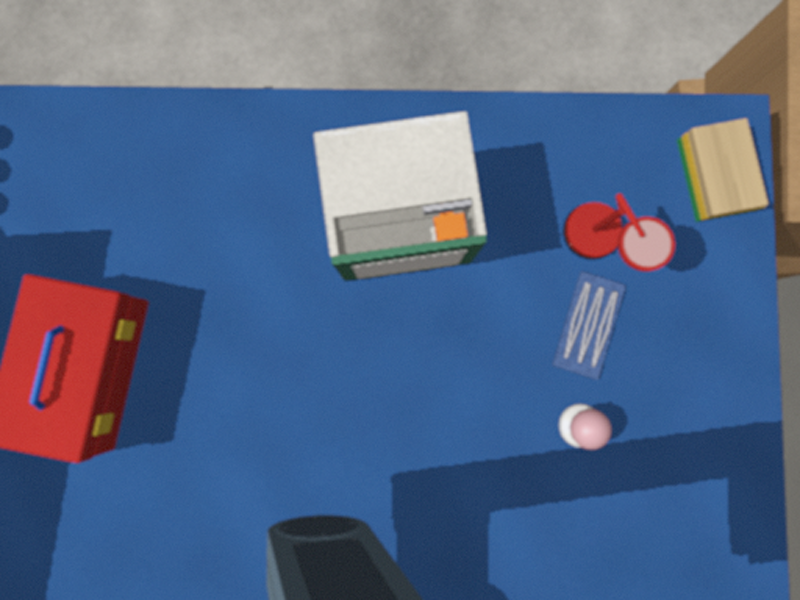

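The scene view shows the cabinet's roof corners at (315,487) and (521,475), with the door top ends at (322,330) and (497,325). In the top view the roof's back corners are at (314,132) and (467,112), the door front corners at (331,264) and (487,243), the orange pad around (450,226), and the quartz at (590,428). I'll fit the cabinet pose from these.

```bash
cat > h.py <<'E'
import numpy as np
from scipy.optimize import least_squares
def proj(c,X):
    p=(c["R"]@np.asarray(X).T).T+c["t"]; p=p@c["camera_matrix"].T; return p[:,:2]/p[:,2:]
def cab(p):
    c,s=np.cos(p[3]),np.sin(p[3]); return np.array([[c,-s,0],[s,c,0],[0,0,1]]),np.array(p[:3])
E
python3 - <<'E'
from h import *
S=np.load("scene0.npz");T=np.load("top0.npz")
P=np.array([[90,110,200],[90,-110,200],[-102,-110,200],[-102,110,200]])/1000
t=np.array([[314,132],[467,112],[487,243],[331,264]])*.64
s=np.array([[521,475],[315,487],[322,330],[497,325]])*.64
def f(p):
    R,o=cab(p);W=P@R.T+o
    return np.r_[(proj(T,W)-t).ravel(),(proj(S,W)-s).ravel()]
r=least_squares(f,[.6,0,0,0]);print(r.x,np.degrees(r.x[3]));print(r.fun.round(1))
q=least_squares(lambda X:np.r_[(proj(T,[X])[0]-np.array([591,429])*.64),(proj(S,[X])[0]-np.array([254,229])*.64)],[.4,-.3,.05]);print("quartz",q.x,q.fun.round(1))
R,o=cab(r.x)
for X in [(-.096,-.065,.2),(-.069,-.065,.185),(-.09,.1,.2),(-.096,-.11,.2)]: print(X,(R@X+o).round(4))
E
```

```text
[ 0.71922142 -0.09410586 -0.00436313  0.15022446] 8.607227384617895
[ 0.2  0.4 -0.8  0.2 -0.9 -0.2  0.2 -0.2  0.2  1.3 -0.1 -0.4 -0.5 -0.3
 -0.7 -0.9]
quartz [ 0.36030922 -0.4080547   0.0470183 ] [-0.5  0.1 -0.6 -0.1]
(-0.096, -0.065, 0.2) [ 0.634  -0.1727  0.1956]
(-0.069, -0.065, 0.185) [ 0.6607 -0.1687  0.1806]
(-0.09, 0.1, 0.2) [ 0.6153 -0.0087  0.1956]
(-0.096, -0.11, 0.2) [ 0.6408 -0.2172  0.1956]
```

```bash
cat >> h.py <<'E'
from scipy.spatial.transform import Rotation as Ro
CAB=[.7192,-.0941,-.002,.1502]
def go(x,y,z,yaw):  # TCP in world, tool-y yaw; tool straight down -> row numbers
    from station import manip
    s=manip.observe(); R=np.array(s["tool_rot"]); c,n=np.cos(yaw),np.sin(yaw)
    G=np.array([[-n,c,0],[c,n,0],[0,0,-1]])
    print("t",round(s["time_s"],2),"pos",np.round(s["tool_pos"],4),"F",np.round(s["ft_force"],1),"w",round(s["gripper_width"],4),"grip",s["grasp_force"])
    print("row",np.round(Ro.from_matrix(R.T@G).as_rotvec(degrees=True),1),np.round(100*R.T@(np.array([x,y,z])-s["tool_pos"]),2))
E
python3 -m inch '[0,0,-43,30,-12,-3,0, 0,0,-43,30,-12,-3,0, 0,0,-43,30,-12,-3,0, 0,0,-43,30,-12,-3,0, 0,0,-43,30,-12,-3,0]' 40
python3 -c "from h import *; go(.634,-.173,.25,.15)"
```

```text
time_s: 0.72
tool_pos: [0.3794, -0.358, 0.2602]
tool_rot: [[0.56, 0.828, -0.0], [0.828, -0.56, 0.0], [0.0, -0.0, -1.0]]
ft_force: [0.9, -1.5, 0.9]
gripper_width: 0.0423
grasp_force: 0.0
t 0.72 pos [ 0.3794 -0.358   0.2602] F [ 0.9 -1.5  0.9] w 0.0423 grip 0.0
row [ -0.   -0.  -42.7] [29.59 10.72  1.01]
```

```bash
python3 -m inch '[0,0,-42.7,29.6,10.7,1,0, 0,0,-42.7,29.6,10.7,1,0, 0,0,-42.7,29.6,10.7,1,0, 0,0,-42.7,29.6,10.7,1,0, 0,0,-42.7,29.6,10.7,1,0]' >/dev/null
python3 -m inch '[0,0,0,0,0,0,0, 0,0,0,0,0,0,0]' > /dev/null
python3 - <<'E'
from h import *; go(.634,-.173,.25,.15)
from station import manip; import cv2
for n in ("wrist","top"):
    c=manip.capture(n); np.savez(n+"1.npz",**c)
    cv2.imwrite(f"pics/{n}1.png",cv2.resize(c["image"][:,:,::-1],(800,600),interpolation=cv2.INTER_CUBIC))
R,o=cab(CAB)
print((proj(c:=np.load("wrist1.npz"),(np.array([[-.102,-.11,.2],[-.102,.11,.2],[-.09,-.11,.2],[-.087,-.043,.185],[-.051,-.043,.185],[-.051,-.087,.185],[-.087,-.087,.185]])@R.T+o))/.64).round())
E
```

```text
t 1.6 pos [ 0.6305 -0.1759  0.2494] F [ 0.  -0.3  0.4] w 0.0423 grip 0.0
row [-0.1 -0.  -0. ] [ 0.24  0.39 -0.06]
[[ 398.  418.]
 [ 396. -181.]
 [ 424.  418.]
 [ 431.  267.]
 [ 512.  267.]
 [ 506.  358.]
 [ 430.  358.]]
```

View pics/wrist1.png

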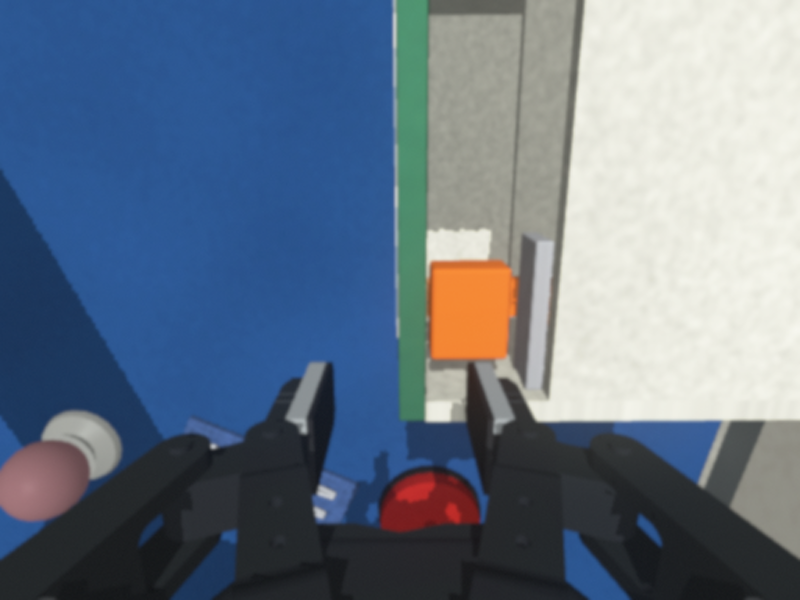

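The prediction matches the picture to about 2 px: the door edge is at columns 398–426 and the orange pad at (430–510, 262–358). Next I'll shift sideways, then descend to just above the pad.

```bash
python3 -m inch '[0,0,0,0.2,0.4,0,0, 0,0,0,0.2,0.4,2.5,0, 0,0,0,0.2,0.4,5.4,0, 0,0,0,0.2,0.4,5.4,0, 0,0,0,0.2,0.4,5.4,0]' >/dev/null
python3 -c "from h import *; go(.634,-.173,.172,.15)"
python3 -m inch '[0,0,0,0,0,0.6,0, 0,0,0,0,0,1.2,0, 0,0,0,0,0,1.2,0, 0,0,0,0,0,1.2,0]' >/dev/null
python3 -c "from h import *; go(.634,-.173,.172,.15)"
```

```text
t 2.33 pos [ 0.635  -0.1743  0.1976] F [-0.5  0.6  0.8] w 0.0425 grip 0.0
row [ 0.1  0.1 -0.1] [ 0.14 -0.08  2.56]
t 2.83 pos [ 0.6347 -0.1735  0.1843] F [0.6 1.  0.2] w 0.043 grip 0.0
row [ 0.   0.  -0.1] [ 0.06 -0.06  1.23]
```

```bash
python3 -m inch '[0,0,0,0,0,0.4,0, 0,0,0,0,0,0.4,0]' |egrep 'pos|force'
python3 -m inch '[0,0,0,0,0,0.4,0, 0,0,0,0,0,0.4,0]' |egrep 'pos|force'
python3 -m inch '[0,0,0,0,0,0.3,0, 0,0,0,0,0,0.3,0]' |egrep 'pos|force'
```

```text
tool_pos: [0.635, -0.1737, 0.1807]
ft_force: [0.7, -0.2, 3.2]
grasp_force: 1.7
tool_pos: [0.6349, -0.1737, 0.1765]
ft_force: [0.1, 0.6, 4.3]
grasp_force: 2.3
tool_pos: [0.635, -0.1737, 0.1737]
ft_force: [0.1, 0.3, 6.2]
grasp_force: 2.8
```

```bash
python3 -m inch '[0,0,0,0,0,0,0.4, 0,0,0,0,0,0,0.6, 0,0,0,0,0,0,0.8, 0,0,0,0,0,0,0.8, 0,0,0,0,0,0,0.8]' 40
```

```text
time_s: 4.2
tool_pos: [0.6351, -0.1746, 0.1746]
tool_rot: [[-0.148, 0.989, 0.002], [0.989, 0.148, -0.002], [-0.002, 0.001, -1.0]]
ft_force: [0.2, -1.2, 8.1]
gripper_width: 0.0115
grasp_force: 44.7
```

Run:
```python
from station import manip; import cv2
for i in range(1):
    c=manip.capture("wrist"); cv2.imwrite("pics/w2.png",cv2.resize(c["image"][:,:,::-1],(800,600),interpolation=cv2.INTER_CUBIC))
```

```text
(no output)
```

View pics/w2.png

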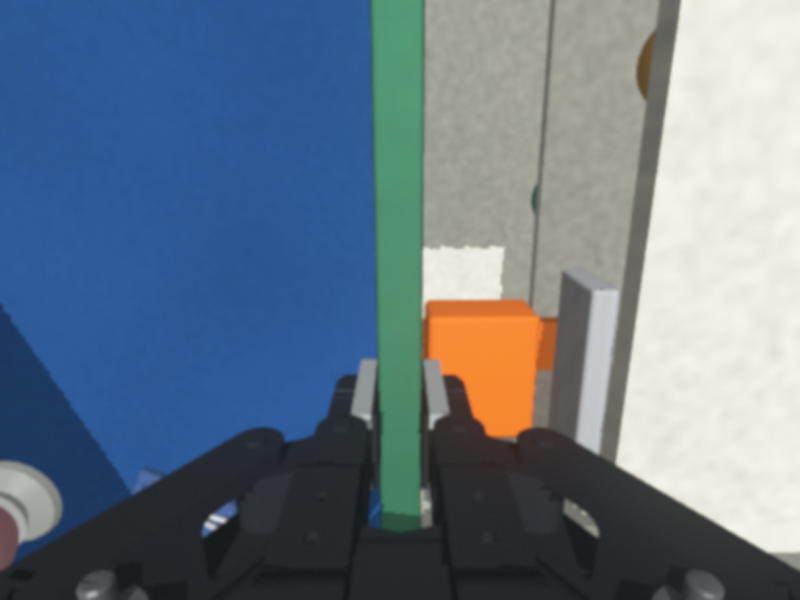

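Panel is pinched at 11.5 mm width, and the inner finger stands on the pad (top face columns 428–537, door top columns 375–424). I'll compute the pad depth from its apparent width.

Run:
```python
from h import *
from station import manip
c=manip.capture("wrist")
R,o=cab(CAB)
for d in (0,4,8,10,12,14,16):
    z=.185-d/1000
    print(d,(proj(c,np.array([[-.087,-.043,z],[-.051,-.043,z],[-.051,-.087,z],[-.102,-.04,.2],[-.09,-.04,.2]])@R.T+o)/.64).round(0).tolist())
go(.634,-.173,.172,.15)
```

```text
0 [[431.0, 326.0], [552.0, 326.0], [540.0, 454.0], [378.0, 335.0], [423.0, 335.0]]
4 [[430.0, 322.0], [548.0, 321.0], [536.0, 446.0], [378.0, 335.0], [423.0, 335.0]]
8 [[429.0, 317.0], [544.0, 317.0], [533.0, 440.0], [378.0, 335.0], [423.0, 335.0]]
10 [[429.0, 315.0], [542.0, 315.0], [532.0, 436.0], [378.0, 335.0], [423.0, 335.0]]
12 [[428.0, 313.0], [541.0, 313.0], [530.0, 433.0], [378.0, 335.0], [423.0, 335.0]]
14 [[428.0, 311.0], [539.0, 311.0], [529.0, 430.0], [378.0, 335.0], [423.0, 335.0]]
16 [[428.0, 309.0], [537.0, 309.0], [527.0, 427.0], [378.0, 335.0], [423.0, 335.0]]
t 4.3 pos [ 0.6351 -0.1746  0.1746] F [-0.9 -2.3  8.2] w 0.0111 grip 44.65672112011816
row [ 0.1  0.1 -0.1] [ 0.17 -0.08  0.26]
```

Estimated depth is about 8–10 mm, which is marginal. I'll loosen, go 3.5 mm deeper and pinch again.

```bash
python3 -m inch '[0,0,0,0,0,0,0.5, 0,0,0,0,0,0,0.5, 0,0,0,0,0,0.35,0.5, 0,0,0,0,0,0.35,0.5, 0,0,0,0,0,0.35,0.5]' |egrep 'pos|force|wid'
python3 -m inch '[0,0,0,0,0,0,0.8, 0,0,0,0,0,0,0.8, 0,0,0,0,0,0,0.8, 0,0,0,0,0,0,0.8]' 40 |egrep 'pos|force|wid'
python3 - <<'E'
from h import *
# swing waypoints in tool axes: hinge relative to TCP in cabinet frame; tool y=cab +x, tool x=cab +y
from station import manip
s=manip.observe();R,o=cab(CAB)
p=R.T@(np.array(s["tool_pos"])-o);h=np.array([-.090,.1]);r=p[:2]-h
print("cab pos",p.round(4))
for a in (1.5,3,5,7,9,12,15,20,25,30,40,50,56):
    t=-np.radians(a);v=np.array([[np.cos(t),-np.sin(t)],[np.sin(t),np.cos(t)]])@r-r
    print(a,"x %.2f y %.2f"%(100*v[1],100*v[0]))
E
```

```text
tool_pos: [0.6338, -0.1743, 0.1703]
ft_force: [-5.2, -1.2, 7.5]
gripper_width: 0.0213
grasp_force: 3.6
tool_pos: [0.6349, -0.1743, 0.1707]
ft_force: [-1.3, -1.4, 6.0]
gripper_width: 0.0111
grasp_force: 47.4
cab pos [-0.0954 -0.0667  0.1727]
1.5 x 0.02 y -0.44
3 x 0.05 y -0.87
5 x 0.11 y -1.45
7 x 0.19 y -2.03
9 x 0.29 y -2.60
12 x 0.48 y -3.45
15 x 0.71 y -4.30
20 x 1.19 y -5.67
25 x 1.79 y -6.99
30 x 2.50 y -8.26
40 x 4.25 y -10.59
50 x 6.37 y -12.58
56 x 7.79 y -13.58
```

```bash
python3 -m inch '[0,0,1.5,0.02,-0.44,0,0.8, 0,0,3,0.05,-0.87,0,0.8, 0,0,3,0.05,-0.87,0,0.8]' |egrep 'pos|force|wid'
python3 - <<'E'
from h import *
from station import manip
s=manip.observe();R,o=cab(CAB)
T=R.T@np.array(s["tool_rot"]);a0=-np.degrees(np.arctan2(T[1,1],T[0,1]));print("tool angle",a0, s["ft_torque"])
p=R.T@(np.array(s["tool_pos"])-o);h=np.array([-.090,.1]);r=T[:2,:2].T@(p[:2]-h)
for a in (3,6,9,12,15,20,25,30,40,50,55):
    t=np.radians(a);v=np.array([[np.cos(t),-np.sin(t)],[np.sin(t),np.cos(t)]])@r-r
    print(a,"x %.2f y %.2f"%(100*v[0],100*v[1]))
E
```

```text
tool_pos: [0.6259, -0.1751, 0.1707]
ft_force: [-0.8, -1.9, 6.9]
gripper_width: 0.0113
grasp_force: 47.3
tool angle 3.0978883147356484 [-0.20730829  0.20420282  0.16728524]
3 x 0.05 y -0.87
6 x 0.15 y -1.74
9 x 0.29 y -2.60
12 x 0.48 y -3.45
15 x 0.71 y -4.30
20 x 1.19 y -5.67
25 x 1.79 y -6.99
30 x 2.50 y -8.26
40 x 4.24 y -10.59
50 x 6.36 y -12.58
55 x 7.55 y -13.43
```

Free at 3° with almost no pull force, so the catch has released. I'll keep swinging.

```bash
python3 -m inch '[0,0,3,0.05,-0.87,0,0.8, 0,0,6,0.15,-1.74,0,0.8, 0,0,9,0.29,-2.60,0,0.8, 0,0,12,0.48,-3.45,0,0.8, 0,0,15,0.71,-4.30,0,0.8]' |egrep 'pos|force|wid'
python3 -m inch '[0,0,3,0.05,-0.87,0,0.8, 0,0,6,0.15,-1.74,0,0.8, 0,0,9,0.29,-2.60,0,0.8, 0,0,12,0.48,-3.45,0,0.8, 0,0,15,0.71,-4.30,0,0.8]' |egrep 'pos|force|wid'
python3 -m inch '[0,0,3,0.05,-0.87,0,0.8, 0,0,6,0.15,-1.74,0,0.8, 0,0,9,0.29,-2.60,0,0.8, 0,0,12,0.48,-3.45,0,0.8, 0,0,15,0.71,-4.30,0,0.8]' |egrep 'pos|force|wid'
python3 -m inch '[0,0,3,0.05,-0.87,0,0.8, 0,0,6,0.15,-1.74,0,0.8, 0,0,9,0.29,-2.60,0,0.8, 0,0,9,0.29,-2.6,0,0.8]' |egrep 'pos|force|wid|rot'
```

```text
tool_pos: [0.5825, -0.1722, 0.1707]
ft_force: [-0.9, -0.6, 7.5]
gripper_width: 0.0112
grasp_force: 47.6
tool_pos: [0.5413, -0.158, 0.1706]
ft_force: [-0.1, -0.9, 7.2]
gripper_width: 0.0112
grasp_force: 47.8
tool_pos: [0.5052, -0.1336, 0.1707]
ft_force: [-0.3, -1.1, 8.0]
gripper_width: 0.0112
grasp_force: 47.9
tool_pos: [0.4869, -0.1146, 0.1707]
tool_rot: [[0.749, 0.662, 0.001], [0.662, -0.749, -0.001], [-0.0, 0.002, -1.0]]
ft_force: [-0.5, -0.8, 7.2]
gripper_width: 0.0112
grasp_force: 47.8
```

```bash
python3 -m inch '[0,0,0,0,0,0,0.4, 0,0,0,0,0,0,0.2, 0,0,0,0,0,0,0.2, 0,0,0,0,0,0,0.2]' |egrep 'pos|force|wid'
python3 -m inch '[0,0,0,0,0,-1,0.2, 0,0,0,0,0,-3,0.2, 0,0,0,0,0,-6,0.2, 0,0,0,0,0,-11,0.2, 0,0,0,0,0,-14,0.2]' |egrep 'pos|force|wid'
python3 -m inch '[0,0,0,-6,0,0,0.2, 0,0,0,-10,0,0,0.2, 0,0,0,-10,0,0,0.2]' |egrep 'time|pos|force|wid'
python3 - <<'E'
from station import manip; import cv2
for n in ("top","scene"):
    c=manip.capture(n); cv2.imwrite(f"pics/{n}3.png",cv2.resize(c["image"][:,:,::-1],(800,600),interpolation=cv2.INTER_CUBIC))
E
```

```text
tool_pos: [0.4871, -0.1143, 0.1703]
ft_force: [-0.4, 0.1, 7.2]
gripper_width: 0.0343
grasp_force: 4.2
tool_pos: [0.4868, -0.1144, 0.3121]
ft_force: [0.0, -0.6, 0.5]
gripper_width: 0.0342
grasp_force: 0.0
time_s: 9.68
tool_pos: [0.4102, -0.1817, 0.3098]
ft_force: [1.1, 1.0, -0.6]
gripper_width: 0.0345
grasp_force: 0.0
```

View pics/top3.png

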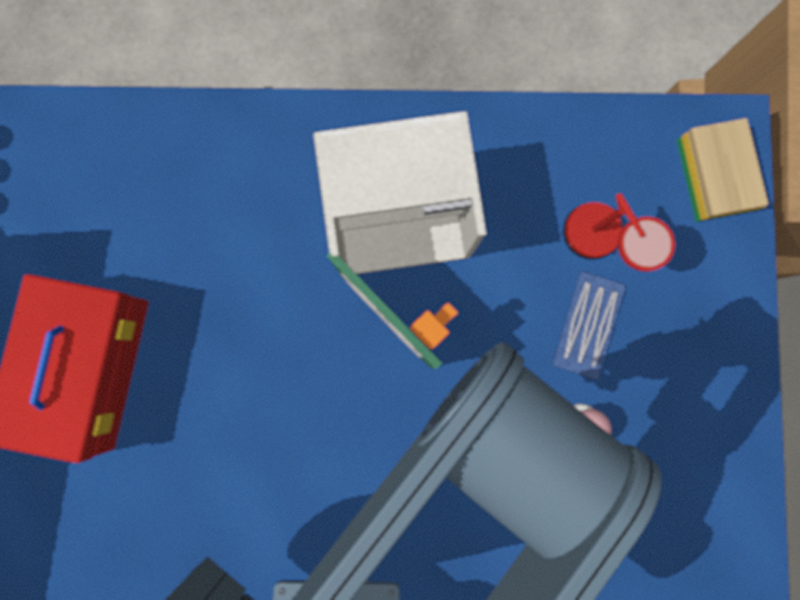

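View pics/scene3.png

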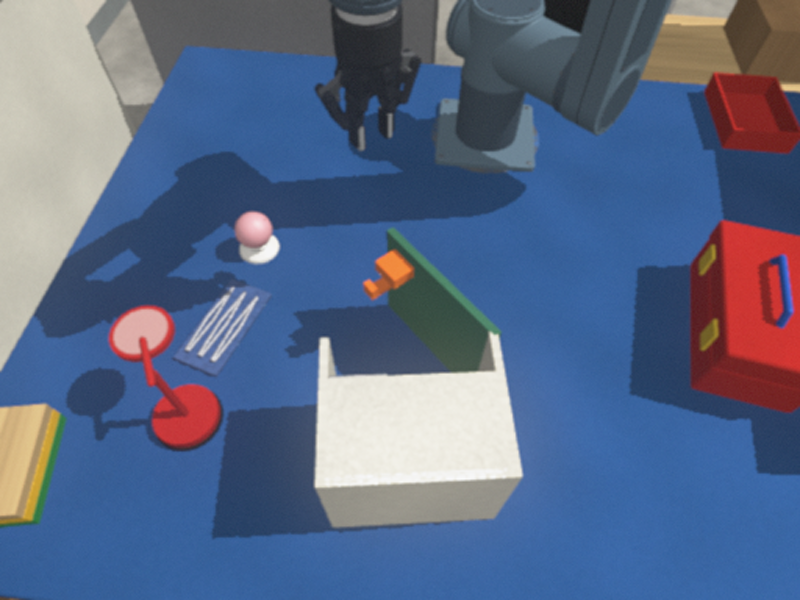

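In both views the door stands open at about 55°: in the top view it runs from (332,257) to (437,365). The catch is up near the door's top edge, at scene pixel (393,268). The quartz is unmoved at scene pixel (254,229), and the arm is clear of everything, so I'm handing in.

```bash
python3 -m inch '[0,0,0,0,0,0,0.2, 0,0,0,0,0,0,0.2, 0,0,0,0,0,0,0.2]' >/dev/null; python3 -c "from station import manip; print(manip.close_job())"
```

```text
the job is handed in; nothing more can be done
None
```

I opened the green door to about 55° with the catch held down and no sign of forcing, then let go; the catch sprang back up, the quartz sphere was not moved, and the job was handed in at about 10 s.

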